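# Nest the fitting caddies in their trays on a violin maker's bench

### The job

Tidy the bench: lift the kidney-shaped caddy and the half-round caddy by their grip bars and nest each in the empty wooden tray of its own shape, turned so that the outlines match and it lies flat on the tray's floor. The oval caddy has no tray and is not needed.

Things in the scene. Friction and masses are not known exactly. Their poses are not given: they have to be found in the camera images.
- kidney_grip (a point): Loose wooden caddy, 0.11 to 0.23 kg, kidney-shaped (bent band 56 mm wide, 136 mm long). Rim 24 mm high. Upright grip bar across its middle: 12 mm thick (along y), 52 mm long (along x), top 62 mm above the underside. Point: middle of the bar, 12 mm below its top, 50 mm above the underside (56 mm above the tray's origin once nested). Axes: z up, x from hollow to bulging side, y along its length.
- half_grip (a point): Loose wooden caddy, 0.11 to 0.23 kg, half-round (straight side 132 mm, 66 mm deep). Rim 24 mm high. Upright grip bar across its middle: 12 mm thick (along y), 62 mm long (along x), top 62 mm above the underside. Point: middle of the bar, 12 mm below its top, 50 mm above the underside (56 mm above the tray's origin once nested). Axes: z up, x from straight to curved side, y along the straight side.
- kidney_tray: Empty loose wooden tray, 0.6 kg, kidney-shaped, 168 mm long, 88 mm wide across the middle. Walls 5 mm thick, 30 mm high; floor 6 mm thick. Its hollow is its caddy's outline widened by 11 mm all round. Origin: on its underside, below where the middle of the caddy's bar belongs; z up, x from hollow to bulging side, y along its length.
- half_tray: Empty loose wooden tray, 0.6 kg, half-round, about 162 mm along the straight side, 98 mm deep. Walls 5 mm thick, 30 mm high; floor 6 mm thick. Its hollow is its caddy's outline widened by 11 mm all round. Origin: on its underside, below where the middle of the caddy's bar belongs; z up, x from straight to curved side, y along the straight side.
There are look-alikes about, which are no part of the job. Leave any blue look-alike of the part that bears half_grip alone.

How it is judged:
At the end, for the whole second after the job is handed in: The kidney-shaped caddy lies in the kidney-shaped tray and the half-round caddy in the half-round tray: each down on the tray's floor (bar point 50 to 61.5 mm above the tray's origin), within 20 mm of the tray's centre, turned to within 0.3 rad of its outline, caddies and trays level within 0.1 rad (horizontal distance between kidney_grip and kidney_tray below 0.02 m and angle between the y axis of kidney_grip and the y axis of kidney_tray, either way round below 0.3 rad and z of kidney_grip in the frame of kidney_tray between 0.05 and 0.0615 m and angle between each of kidney_grip, kidney_tray, half_grip, half_tray's own z axis and vertical below 0.1 rad and horizontal distance between half_grip and half_tray below 0.02 m and angle between the y axis of half_grip and the y axis of half_tray, either way round below 0.3 rad and z of half_grip in the frame of half_tray between 0.05 and 0.0615 m); the robot touches nothing.
It also fails if it takes over 64 s, if anything falls off the work surface, if the arm or the gripper's body presses on something with over 40 N, if the wrist force passes 120 N, or if a joint passes its speed limit or range.

### The arm

A 6-joint arm with a two-finger parallel gripper is mounted at the origin on the work surface. World frame = base frame: x ahead of the robot, y to its left, z up, the work surface at z = 0. Lengths are in m, angles in rad, forces in N, time in s.
With the tool pointing down it reaches from about 0.325 to 0.9 m from the base axis. Payload 3.5 kg.
Tool frame: the origin (TCP) lies midway between the tips of the shut fingers; the grasp point (between the pads) lies bot.grip_depth behind it (bot.grip_depth is the distance from the TCP to the grasp point, in m); z points along the fingers, y is the line along which they close (so a half turn about z gives the same grasp; the last joint's range is limited). The gripper opens to 85 mm and grips with 20 to 120 N. Pads are 22 mm wide; open, the fingers measure 114 mm over their backs; the gripper's body (76 mm by 85 mm) begins 54 mm behind the grasp point. The pads swing forward as they close: fully open they stand 13 mm farther back than shut.
Start: joints at [1.127, 0.276, -0.026, 1.268, 0, 1.467], TCP at [0.209, 0.589, 0.21] pointing down, gripper open.
Joint ranges: [-3.12, 3.12], [-0.85, 1.88], [-1.08, 1.24], [-1.95, 2.15], [-1.57, 1.53], [-3.14, 3.14]. Speed limits (rad/s): [2.57, 2.57, 3.14, 3.14, 3.14, 3.14].

### API

Orientations are given as a unit quaternion [x, y, z, w].
In Python, from cell import bot gives the robot as it stands.
- The arm moves only by the tool drive_tool, never from a script. Its arguments are lists of equal length, an entry for each row: "offset": the shift along the tool's x, y, z in m, a list of three; "turn": the turn, a rotation vector about the tool's x, y, z in rad, a list of three; "claw": the opening in per cent of the stroke, from 0 (shut) to 100 (fully open). In form: {"offset": [[dx, dy, dz], ...], "turn": [[ax, ay, az], ...], "claw": [claw, ...]}. A call has 1 to 8 rows; each row shifts and turns the commanded pose from where the row before left it, along the tool's axes as they then stand; what a row does not reach is not made up. A row lasts 1/10 s, in which the tool goes at most 50 mm and 8.59 degrees, less where a joint would pass 70% of its speed; a pose out of reach is approached as far as the arm can. A call with a gripper value outside its range is refused whole. The fingers move at their own pace and stop on an object; the grip force is fixed at half the most. Time passes only in rows, so rows that do not move let the fingers close. It gives the time, the measured TCP pose, the force, the opening and the grip force at its end, in the units of the state.
- bot.observe(): the state, without advancing time (a new reading comes with each control period).
- bot.grab_frame(name): name is "scene" or "top"; returns a dict with "pixels" (480x640x3 uint8, blue, green, red), "fx", "fy", "cx", "cy" (pixels), "R" (3x3) and "t" (3): a world point X has camera coordinates R X + t. Camera axes: x right, y down, z forward; pixel columns grow to the right and rows downward; lengths in m; the calibration is good to about 2 mm. A picture is of the moment at which its call begins. There is no depth.
- bot.job_done(): hands the job in; it is judged then, once.
The state is a dict: "time": time; "joint_pos": joint angles; "qvel": joint speeds; "effort": joint torques, N m; "tool_pos": TCP position; "tcp_rot": TCP orientation; "wrist_force": force on the tool from outside, world axes, zero at the start; "wrist_torque": the same for the moment, N m; "opening": finger opening in m; "finger_force": force on a finger pad.
Only numpy, scipy, OpenCV 4.12 (cv2) and the standard library are available. Lean on these libraries where they do the work, as an engineer would, in place of code of your own. Each camera call takes 0.05 s, during which the arm holds its last target. There are 200 camera calls.

## Working session

There is one attempt and no reset: what is moved stays moved. The work goes in short steps, Python scripts to look and compute and a tool call to move; the robot and the scene stay as the last step left them, time stands still between calls to the robot, and variables do not carry over. Pictures are saved under pics/ and viewed, at most 10 in all, crops included, and the job is handed in when it is done.

Besides the shell and the picture viewer there is one more tool, called after "Request:" as name(argument=value, ...) on one line, values as JSON. drive_tool: Moves the arm, as the interface text tells. Its arguments: {"type":"object","properties":{"offset":{"type":"array","items":{"type":"array","items":{"type":"number"}}},"turn":{"type":"array","items":{"type":"array","items":{"type":"number"}}},"claw":{"type":"array","items":{"type":"number"}}},"required":["offset","turn","claw"]}

```bash
mkdir -p pics; ls
python3 - <<'E'
from cell import bot
import cv2,json
import numpy as np
for n in("top","scene"):
    f=bot.grab_frame(n); cv2.imwrite(f"pics/{n}0.png",f["pixels"])
    print(n,f["fx"],f["fy"],f["cx"],f["cy"],np.round(f["R"],4).tolist(),np.round(f["t"],4).tolist())
print(bot.grip_depth,bot.observe())
E
```

```text
pics
top 483.42082679652106 483.42082679652106 314.08055834463937 239.27240578509006 [[-0.0112, -0.9996, -0.0274], [-0.9877, 0.0153, -0.1557], [0.156, 0.0253, -0.9874]] [0.0383, 0.5507, 1.0536]
scene 591.8507230283954 591.8507230283954 323.6691987794218 244.40459630480512 [[-0.3538, 0.9353, 0.0105], [0.7586, 0.2935, -0.5817], [-0.5471, -0.1978, -0.8134]] [0.16, -0.3732, 1.6127]
0.0187 {'time': 0.1, 'joint_pos': array([ 1.12660269e+00,  2.77072358e-01, -2.77376613e-02,  1.26803457e+00,
        1.52211110e-05,  1.46742783e+00]), 'qvel': array([-0.00170861, -0.00162086,  0.00318605,  0.00110182,  0.00062247,
        0.00012639]), 'effort': array([-1.68702906e-05, -4.46707356e+01,  2.96129072e+01,  8.46410781e-03,
       -9.08900142e-05, -5.91788847e-06]), 'tool_pos': array([0.208574  , 0.58836542, 0.20856488]), 'tcp_rot': array([ 1.69588876e-01,  9.85514365e-01, -9.83930364e-04, -2.84225180e-04]), 'wrist_force': array([ 0.46526891,  0.2458731 , -0.14844339]), 'wrist_torque': array([-0.03298414, -0.0560688 , -0.02452417]), 'finger_force': 0.0, 'opening': 0.08578427197609856}
```

View pics/top0.png

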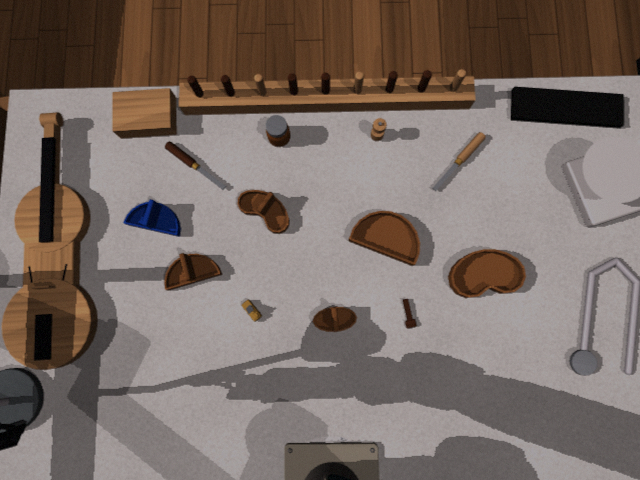

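View pics/scene0.png

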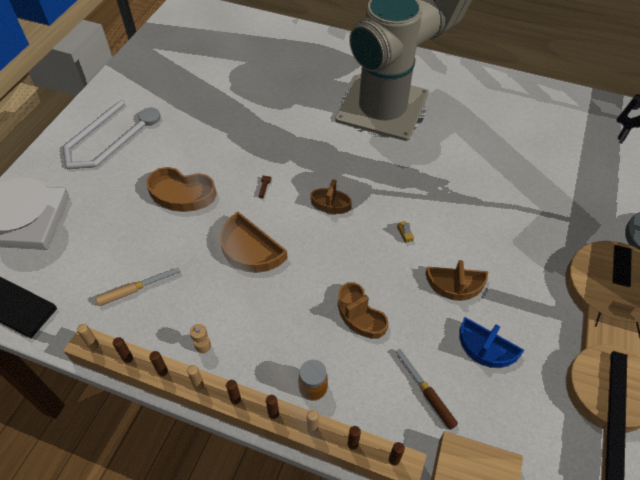

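Top view: kidney caddy (264,210), half caddy (192,270), half tray (385,238), kidney tray (487,272); a blue half-round decoy sits at (152,217) and the oval caddy at (334,318). The scene view shows the same parts: kidney caddy (362,312), half caddy (457,280), half tray (253,243), kidney tray (181,190). Next I fit model silhouettes to colour masks in both views.

```bash
cat > fit.py <<'E'
import numpy as np, cv2
from scipy.optimize import minimize
def half(w,n=40):   # outline about bar middle, widened by w
    a=np.linspace(-np.pi/2,np.pi/2,n); r=.066
    p=np.c_[r*np.cos(a)-.033,r*np.sin(a)]
    return widen(p,w)
def kidney(w,R,n=30):
    h=.028; a0=np.arcsin(.04/R); a=np.linspace(-a0,a0,n)
    c=np.c_[R*np.cos(a)-R,R*np.sin(a)]; d=np.c_[np.cos(a),np.sin(a)]; t=np.linspace(0,np.pi,15)
    cap=lambda c,a,s:c+(h+w)*np.c_[np.cos(a+s*t),np.sin(a+s*t)]
    return np.r_[c+(h+w)*d,cap(c[-1],a0,1),(c-(h+w)*d)[::-1],cap(c[0],-a0,-1)[::-1]]
def widen(p,w):
    if w==0:return p
    t=np.linspace(0,2*np.pi,24); q=(p[:,None]+w*np.c_[np.cos(t),np.sin(t)][None]).reshape(-1,2)
    return cv2.convexHull(q.astype(np.float32))[:,0]
def proj(f,X):
    c=X@np.array(f["R"]).T+f["t"]; return np.c_[f["fx"]*c[:,0]/c[:,2]+f["cx"],f["fy"]*c[:,1]/c[:,2]+f["cy"]]
def place(p,z,P):
    c,s=np.cos(P[2]),np.sin(P[2]); return np.c_[c*p[:,0]-s*p[:,1]+P[0],s*p[:,0]+c*p[:,1]+P[1],np.full(len(p),z)]
S=4
def sil(f,out,H,bar,P,z0=0):
    m=np.zeros((480*S,640*S),np.uint8)
    for z in np.linspace(0,H,7):
        cv2.fillPoly(m,[np.int32(np.round(proj(f,place(out,z+z0,P))*S+S/2))],255)
    if bar:
        b=np.array([[-1,-1],[1,-1],[1,1],[-1,1]])*[bar/2,.006]
        q=np.r_[proj(f,place(b,z0+.0,P)),proj(f,place(b,z0+.062,P))].astype(np.float32)
        cv2.fillConvexPoly(m,np.int32(np.round(cv2.convexHull(q)[:,0]*S+S/2)),255)
    return cv2.resize(m,(640,480),interpolation=cv2.INTER_AREA)/255.
def mask(f,seed):
    h=cv2.cvtColor(f["pixels"],cv2.COLOR_BGR2HSV).astype(int)
    m=((h[...,1]>90)&(h[...,0]<25)&(h[...,2]>15)).astype(np.uint8)
    n,l,st,_=cv2.connectedComponentsWithStats(m)
    c=l[seed[1]-12:seed[1]+13,seed[0]-12:seed[0]+13].ravel(); c=c[c>0]
    k=np.bincount(c).argmax(); o=(l==k).astype(np.uint8)
    return cv2.morphologyEx(o,cv2.MORPH_CLOSE,np.ones((5,5))).astype(float)
def pix2world(f,u,v,z):
    R=np.array(f["R"]);C=-R.T@f["t"]; d=R.T@[(u-f["cx"])/f["fx"],(v-f["cy"])/f["fy"],1]
    return C+d*(z-C[2])/d[2]
def fit(views,shape,H,w,bar,z0=0,starts=12,x0=None):
    """views: [(frame,mask)]"""
    k=shape=="kidney"
    def cost(q):
        if k and not .041<q[3]<.2: return 9
        o=kidney(w,q[3]) if k else half(w)
        return sum(1-np.minimum(a,m).sum()/np.maximum(a,m).sum() for f,m in views for a in[sil(f,o,H,bar,q[:3],z0)])
    f,m=views[0]; ys,xs=np.nonzero(m); c=pix2world(f,xs.mean(),ys.mean(),z0+H/2)
    ini=[x0] if x0 is not None else [np.r_[c[:2],a,[.055][:k]] for a in np.linspace(-np.pi,np.pi,starts,endpoint=False)]
    ini=sorted(ini,key=cost)[:3]; best=None
    for q in ini:
        sx=np.array([np.r_[q]]+[q+d for d in np.diag([.015,.015,.2,.01][:len(q)])])
        r=minimize(cost,q,method="Nelder-Mead",options=dict(initial_simplex=sx,maxiter=140,xatol=2e-4,fatol=1e-4))
        if best is None or r.fun<best.fun:best=r
    return best
E
python3 - <<'E'
from cell import bot
from fit import *
F={n:bot.grab_frame(n) for n in("top","scene")}
J=dict(kc=("kidney",.024,0,.052,(264,210),(362,312)),hc=("half",.024,0,.062,(192,270),(457,280)),
 ht=("half",.030,.016,0,(385,238),(253,243)),kt=("kidney",.030,.016,0,(487,272),(181,190)))
ov={n:F[n]["pixels"].copy() for n in F}
for k,(s,H,w,b,t,c) in J.items():
    v=[(F["top"],mask(F["top"],t)),(F["scene"],mask(F["scene"],c))]
    r=fit(v,s,H,w,b); print(k,[int(m.sum()) for _,m in v],r.x.round(4),round(r.fun,3))
    for (f,m),n in zip(v,F):
        a=sil(f,kidney(w,r.x[3]) if s=="kidney" else half(w),H,b,r.x[:3])
        for q,col in((a,(0,255,0)),(m,(255,0,255))):
            cv2.drawContours(ov[n],cv2.findContours((q>.5).astype(np.uint8),0,2)[0],-1,col,1)
o=cv2.resize(ov["top"][170:310,110:540],(800,260)); p=cv2.resize(ov["scene"][150:350,130:530],(680,340))
q=np.zeros((600,800,3),np.uint8);q[:260]=o;q[260:,:680]=p;cv2.imwrite("pics/fit.png",q)
E
```

```text
kc [1353, 1746] [ 0.6355  0.1422 -0.6181  0.0643] 0.134
hc [1334, 1578] [0.4917 0.3206 0.2694] 0.174
ht [2538, 2231] [ 0.5671 -0.1402 -0.3863] 0.217
kt [2844, 1976] [ 0.4809 -0.3591  0.0937  0.06  ] 0.235
```

View pics/fit.png

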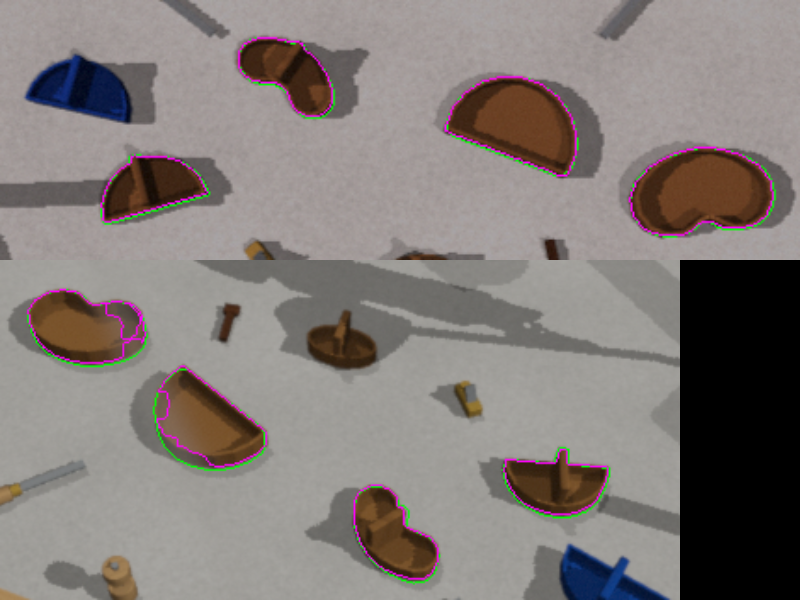

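The overlay shows green model outlines sitting on the objects in both views. Only the scene tray masks lose pixels to glare. I'll refit the trays from the top view as a check and start moving.

```bash
cat > go.py <<'E'
import sys,numpy as np
from cell import bot
from scipy.spatial.transform import Rotation as Ro
def show(x,y,z,yaw):  # tool-frame remainder to a target; yaw = caddy yaw (tool x = yaw+pi)
    o=bot.observe(); R=Ro.from_quat(o["tcp_rot"]); T=Ro.from_matrix(np.c_[[-np.cos(yaw),-np.sin(yaw),0],[-np.sin(yaw),np.cos(yaw),0],[0,0,-1]])
    d=np.array([x,y,z])-o["tool_pos"]
    print("t",round(o["time"],1),"pos",o["tool_pos"].round(4),"off now",R.inv().apply(d).round(4),"off at target yaw",T.inv().apply(d).round(4),"turn",(R.inv()*T).as_rotvec().round(3),"j",o["joint_pos"].round(2),"F",o["wrist_force"].round(1),"open",o["opening"].round(4),"fin",round(o["finger_force"],1))
if __name__=="__main__": show(*map(float,sys.argv[1:]))
E
python3 - <<'E'
from cell import bot
from fit import *
f=bot.grab_frame("top")
for s,t,x0 in(("half",(385,238),[.5671,-.1402,-.3863]),("kidney",(487,272),[.4809,-.3591,.0937,.06])):
    r=fit([(f,mask(f,t))],s,.03,.016,0,x0=np.array(x0)); print(s,r.x.round(4),round(r.fun,3))
E
python3 go.py .4917 .3206 .15 .2694
```

```text
half [ 0.5674 -0.1405 -0.4079] 0.039
kidney [ 0.481  -0.3578  0.1095  0.0633] 0.03Traceback (most recent call last):
  File "go.py", line 8, in <module>
    if __name__=="__main__": show(*map(float,sys.argv[1:]))
                             ~~~~^^^^^^^^^^^^^^^^^^^^^^^^^^
  File "go.py", line 7, in show
    print("t",round(o["time"],1),"pos",o["tool_pos"].round(4),"off now",R.inv().apply(d).round(4),"off at target yaw",T.inv().apply(d).round(4),"turn",(R.inv()*T).as_rotvec().round(3),"j",o["joint_pos"].round(2),"F",o["wrist_force"].round(1),"open",o["opening"].round(4),"fin",round(o["finger_force"],1))
                                                                                                                                                                                                                                                         ^^^^^^^^^^^^^^^^^^
AttributeError: 'float' object has no attribute 'round'
```

Request:
drive_tool(offset=[[0,0,0],[0,0,0],[0,0,0],[0,0,0],[0,0,0],[-0.02,-0.033,0.006],[-0.02,-0.033,0.006],[-0.02,-0.033,0.006]], turn=[[0,0,-0.122],[0,0,-0.122],[0,0,-0.122],[0,0,-0.122],[0,0,-0.122],[0,0,0],[0,0,0],[0,0,0]], claw=[100,100,100,100,100,100,100,100])

```text
time: 1.05
tool_pos: [0.2936, 0.5088, 0.1913]
tcp_rot: [-0.135, 0.991, 0.0, 0.0]
wrist_force: [0.3, 0.7, 0.1]
opening: 0.0854
finger_force: 0.0
```

Request:
drive_tool(offset=[[-0.02,-0.033,0.006],[-0.02,-0.033,0.006],[-0.02,-0.033,0.006],[-0.02,-0.033,0.006],[-0.02,-0.033,0.006],[-0.02,-0.033,0.006],[-0.02,-0.033,0.006],[0,0,0]], turn=[[0,0,0],[0,0,0],[0,0,0],[0,0,0],[0,0,0],[0,0,0],[0,0,0],[0,0,0]], claw=[100,100,100,100,100,100,100,100])

```text
time: 1.85
tool_pos: [0.4922, 0.321, 0.1487]
tcp_rot: [-0.132, 0.991, -0.001, 0.0]
wrist_force: [-1.2, 0.6, -0.6]
opening: 0.0857
finger_force: 0.0
```

```bash
python3 go.py .4917 .3206 .031 .2694
python3 - <<'E'
from cell import bot
import cv2
f=bot.grab_frame("scene");cv2.imwrite("pics/s1.png",cv2.resize(f["pixels"][180:380,360:560],(600,600)))
E
```

```text
Traceback (most recent call last):
  File "go.py", line 8, in <module>
    if __name__=="__main__": show(*map(float,sys.argv[1:]))
                             ~~~~^^^^^^^^^^^^^^^^^^^^^^^^^^
  File "go.py", line 7, in show
    print("t",round(o["time"],1),"pos",o["tool_pos"].round(4),"off now",R.inv().apply(d).round(4),"off at target yaw",T.inv().apply(d).round(4),"turn",(R.inv()*T).as_rotvec().round(3),"j",o["joint_pos"].round(2),"F",o["wrist_force"].round(1),"open",o["opening"].round(4),"fin",round(o["finger_force"],1))
                                                                                                                                                                                                                                                         ^^^^^^^^^^^^^^^^^^
AttributeError: 'float' object has no attribute 'round'
```

View pics/s1.png

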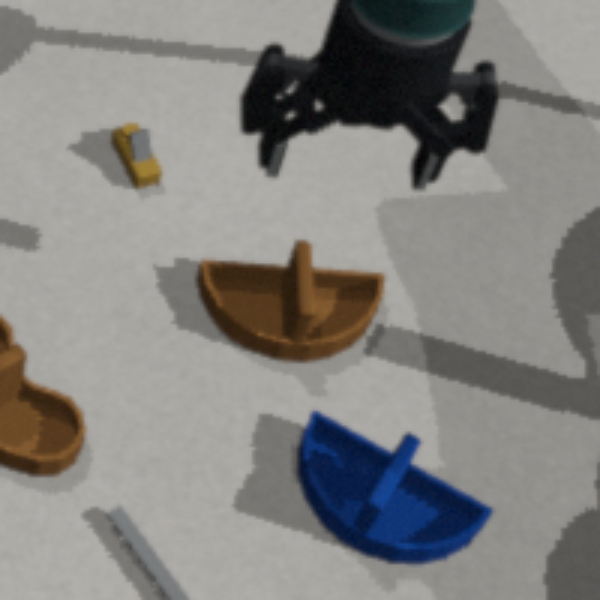

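The picture shows the open gripper directly above the half caddy's bar at crop (303,290), with its fingers either side along the straight side. The blue decoy is well clear at (395,490). I'll descend and grip.

Request:
drive_tool(offset=[[0,0,0.025],[0,0,0.025],[0,0,0.025],[0,0,0.022],[0,0,0.012],[0,0,0.008],[0,0,0],[0,0,0]], turn=[[0,0,0],[0,0,0],[0,0,0],[0,0,0],[0,0,0],[0,0,0],[0,0,0],[0,0,0]], claw=[100,100,100,100,100,100,60,30])

```text
time: 2.7
tool_pos: [0.49, 0.3248, 0.0335]
tcp_rot: [-0.134, 0.991, 0.0, 0.001]
wrist_force: [0.1, -0.2, -1.0]
opening: 0.0591
finger_force: 0.0
```

Request:
drive_tool(offset=[[0,0,0],[0,0,0],[0,0,0],[0,0,0],[0,0,0],[0,0,0],[0,0,0]], turn=[[0,0,0],[0,0,0],[0,0,0],[0,0,0],[0,0,0],[0,0,0],[0,0,0]], claw=[0,0,0,0,0,0,0])

```text
time: 3.4
tool_pos: [0.4903, 0.3241, 0.0336]
tcp_rot: [-0.134, 0.991, -0.0, 0.001]
wrist_force: [-0.9, -2.1, 5.7]
opening: 0.0095
finger_force: 60.9
```

Request:
drive_tool(offset=[[0,0,-0.01],[0,0,-0.02],[0,0,-0.03],[0,0,-0.03],[0,0,-0.03],[0,0,0]], turn=[[0,0,0],[0,0,0],[0,0,0],[0,0,0],[0,0,0],[0,0,0]], claw=[0,0,0,0,0,0])

```text
time: 4.0
tool_pos: [0.4925, 0.326, 0.1576]
tcp_rot: [-0.134, 0.991, 0.002, 0.004]
wrist_force: [0.9, 0.6, -1.0]
opening: 0.0097
finger_force: 60.1
```

```bash
sed -i 's/o\["opening"\].round(4)/round(o["opening"],4)/' go.py; python3 go.py .5674 -.1404 .15 -.40
```

```text
t 4.0 pos [0.4925 0.326  0.1576] off now [ 0.052  -0.4696  0.0059] off at target yaw [-0.2507 -0.4004  0.0076] turn [0.005 0.007 0.669] j [ 0.48  0.24 -0.18  1.14  0.    0.21] F [ 0.9  0.6 -1. ] open 0.0097 fin 60.1
```

Request:
drive_tool(offset=[[0,0,0],[0,0,0],[0,0,0],[0,0,0],[0,0,0],[-0.012,-0.018,0],[-0.0228,-0.0364,0],[-0.0228,-0.0364,0]], turn=[[0,0,0.134],[0,0,0.134],[0,0,0.134],[0,0,0.134],[0,0,0.133],[0,0,0],[0,0,0],[0,0,0]], claw=[0,0,0,0,0,0,0,0])

```text
time: 4.8
tool_pos: [0.506, 0.2173, 0.1508]
tcp_rot: [0.198, 0.98, -0.0, -0.001]
wrist_force: [1.7, -0.7, -2.3]
opening: 0.0095
finger_force: 60.1
```

Request:
drive_tool(offset=[[-0.0228,-0.0364,0],[-0.0228,-0.0364,0],[-0.0228,-0.0364,0],[-0.0228,-0.0364,0],[-0.0228,-0.0364,0],[-0.0228,-0.0364,0],[-0.0228,-0.0364,0],[-0.0228,-0.0364,0]], turn=[[0,0,0],[0,0,0],[0,0,0],[0,0,0],[0,0,0],[0,0,0],[0,0,0],[0,0,0]], claw=[0,0,0,0,0,0,0,0])

```text
time: 5.6
tool_pos: [0.5607, -0.1223, 0.1509]
tcp_rot: [0.199, 0.98, 0.001, -0.001]
wrist_force: [0.7, 0.7, -2.5]
opening: 0.0093
finger_force: 60.1
```

Request:
drive_tool(offset=[[-0.011,-0.018,0],[0,0,0.01],[0,0,0.02],[0,0,0.02],[0,0,0],[0,0,0]], turn=[[0,0,0],[0,0,0],[0,0,0],[0,0,0],[0,0,0],[0,0,0]], claw=[0,0,0,0,0,0])

```text
time: 6.2
tool_pos: [0.5635, -0.1406, 0.1012]
tcp_rot: [0.198, 0.98, 0.0, -0.002]
wrist_force: [0.1, 0.0, -1.7]
opening: 0.0097
finger_force: 60.0
```

```bash
python3 go.py .5674 -.1404 .037 -.40
python3 - <<'E'
from cell import bot
from fit import *
f=bot.grab_frame("scene")
o=bot.observe()["tool_pos"]; im=cv2.resize(f["pixels"],None,fx=4,fy=4)
d=lambda p,z,P,c:cv2.polylines(im,[np.int32(proj(f,place(p,z,P))*4)],True,c,1)
d(half(.016),.03,[.5674,-.1404,-.4],(0,255,0))
d(half(0),o[2]-.031+.024,[o[0],o[1],-.4],(255,0,255))
cv2.imwrite("pics/s2.png",im[640:1240,700:1400])
E
```

```text
t 6.2 pos [ 0.5635 -0.1406  0.1012] off now [-0.0037  0.0017  0.0642] off at target yaw [-0.0035  0.0017  0.0642] turn [ 0.    -0.004  0.001] j [-0.36  0.28 -0.26  1.03  0.    0.04] F [ 0.1  0.  -1.7] open 0.0097 fin 60.0
```

View pics/s2.png

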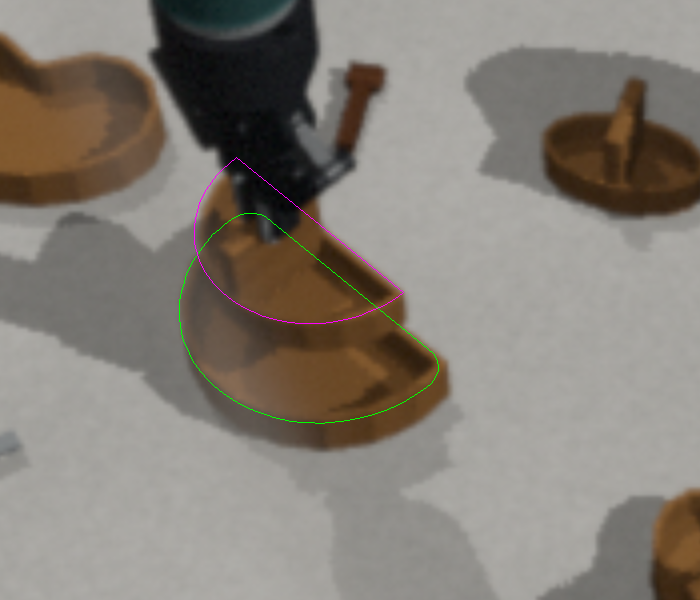

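The picture shows the held half caddy (magenta, bar near (265,210)) parallel to the half tray (green) and level. Both overlays are off by the same 2–3 mm, inside the 11 mm clearance. Lowering it now.

Request:
drive_tool(offset=[[-0.003,0.001,0.01],[0,0,0.015],[0,0,0.015],[0,0,0.01],[0,0,0.006],[0,0,0.005],[0,0,0],[0,0,0]], turn=[[0,0,0],[0,0,0],[0,0,0],[0,0,0],[0,0,0],[0,0,0],[0,0,0],[0,0,0]], claw=[0,0,0,0,0,0,0,0])

```text
time: 7.05
tool_pos: [0.5686, -0.1424, 0.042]
tcp_rot: [0.199, 0.98, -0.0, 0.0]
wrist_force: [0.8, 0.5, -2.0]
opening: 0.0096
finger_force: 60.0
```

Request:
drive_tool(offset=[[0,0,0.002],[0,0,0.001],[0,0,0]], turn=[[0,0,0],[0,0,0],[0,0,0]], claw=[0,0,0])

```text
time: 7.35
tool_pos: [0.5689, -0.1425, 0.0397]
tcp_rot: [0.199, 0.98, -0.0, 0.001]
wrist_force: [-0.8, -0.2, 3.7]
opening: 0.0099
finger_force: 60.7
```

Request:
drive_tool(offset=[[0,0,0],[0,0,0],[0,0,0],[0,0,0],[0,0,0],[0,0,0],[0,0,0]], turn=[[0,0,0],[0,0,0],[0,0,0],[0,0,0],[0,0,0],[0,0,0],[0,0,0]], claw=[20,40,60,80,80,80,80])

```text
time: 8.05
tool_pos: [0.5681, -0.1423, 0.0386]
tcp_rot: [0.199, 0.98, -0.0, -0.0]
wrist_force: [0.3, -0.4, -0.5]
opening: 0.0683
finger_force: 0.0
```

Request:
drive_tool(offset=[[0,0,-0.01],[0,0,-0.02],[0,0,-0.03],[0,0,-0.03],[0,0,-0.03],[0,0,0]], turn=[[0,0,0],[0,0,0],[0,0,0],[0,0,0],[0,0,0],[0,0,0]], claw=[80,80,80,80,80,80])

```text
time: 8.65
tool_pos: [0.572, -0.1436, 0.1648]
tcp_rot: [0.199, 0.98, -0.001, 0.005]
wrist_force: [0.5, -1.5, 1.1]
opening: 0.0683
finger_force: 0.0
```

```bash
python3 go.py .6355 .1422 .15 -.618
```

```text
t 8.7 pos [ 0.572  -0.1436  0.1648] off now [0.0529 0.288  0.0144] off at target yaw [0.1139 0.2697 0.0148] turn [0.002 0.011 0.218] j [-0.36  0.23 -0.18  1.15  0.    0.04] F [ 0.5 -1.5  1.1] open 0.0683 fin 0.0
```

Turn 0.218, then shift (0.114, 0.270).

Request:
drive_tool(offset=[[0,0,0],[0,0,0],[0.01,0.024,0],[0.016,0.038,0],[0.016,0.038,0],[0.016,0.038,0],[0.016,0.038,0.005],[0.016,0.038,0.005]], turn=[[0,0,0.109],[0,0,0.109],[0,0,0],[0,0,0],[0,0,0],[0,0,0],[0,0,0],[0,0,0]], claw=[100,100,100,100,100,100,100,100])

```text
time: 9.45
tool_pos: [0.6188, 0.0859, 0.1486]
tcp_rot: [0.304, 0.953, -0.0, 0.0]
wrist_force: [0.3, -0.2, 0.0]
opening: 0.0857
finger_force: 0.0
```

Request:
drive_tool(offset=[[0.016,0.038,0.004],[0.008,0.018,0],[0,0,0],[0,0,0]], turn=[[0,0,0],[0,0,0],[0,0,0],[0,0,0]], claw=[100,100,100,100])

```text
time: 9.85
tool_pos: [0.6313, 0.1435, 0.1445]
tcp_rot: [0.304, 0.953, -0.001, -0.0]
wrist_force: [-0.0, -0.9, -0.4]
opening: 0.0858
finger_force: 0.0
```

```bash
python3 go.py .6355 .1422 .032 -.618;python3 - <<'E'
from cell import bot
import cv2,numpy as np
f=bot.grab_frame("scene")["pixels"]
cv2.imwrite("pics/s3.png",np.hstack([cv2.resize(f[180:300,180:320],None,fx=2.8,fy=2.8),cv2.resize(f[230:350,290:430],None,fx=2.8,fy=2.8)]))
E
```

```text
t 9.8 pos [0.6313 0.1435 0.1445] off now [-0.0042  0.0015  0.1125] off at target yaw [-0.0042  0.0014  0.1125] turn [-0.001  0.     0.001] j [ 0.12  0.35 -0.06  1.16 -0.    0.74] F [-0.  -0.9 -0.4] open 0.0858 fin 0.0
```

View pics/s3.png

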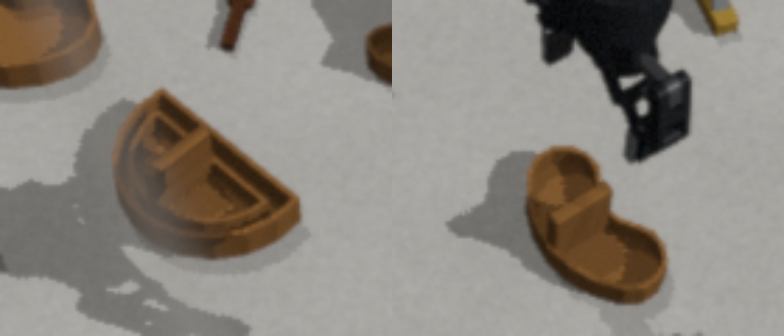

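The left crop shows the half caddy lying flat inside its tray at (205,180). The right crop shows the gripper above the kidney caddy's bar at (580,215), aligned with it. I'll descend and grip.

Request:
drive_tool(offset=[[-0.004,0.001,0.02],[0,0,0.025],[0,0,0.025],[0,0,0.02],[0,0,0.012],[0,0,0.008],[0,0,0],[0,0,0]], turn=[[0,0,0],[0,0,0],[0,0,0],[0,0,0],[0,0,0],[0,0,0],[0,0,0],[0,0,0]], claw=[100,100,100,100,100,100,60,30])

```text
time: 10.7
tool_pos: [0.6362, 0.1421, 0.0355]
tcp_rot: [0.304, 0.953, 0.0, 0.001]
wrist_force: [-0.4, 0.3, 0.5]
opening: 0.0591
finger_force: 0.0
```

Request:
drive_tool(offset=[[0,0,0],[0,0,0],[0,0,0],[0,0,0],[0,0,0],[0,0,0],[0,0,0]], turn=[[0,0,0],[0,0,0],[0,0,0],[0,0,0],[0,0,0],[0,0,0],[0,0,0]], claw=[0,0,0,0,0,0,0])

```text
time: 11.4
tool_pos: [0.6361, 0.1425, 0.0356]
tcp_rot: [0.304, 0.953, 0.0, 0.001]
wrist_force: [-0.9, -0.3, 5.2]
opening: 0.0095
finger_force: 59.1
```

Request:
drive_tool(offset=[[0,0,-0.01],[0,0,-0.02],[0,0,-0.03],[0,0,-0.03],[0,0,-0.03],[0,0,0]], turn=[[0,0,0],[0,0,0],[0,0,0],[0,0,0],[0,0,0],[0,0,0]], claw=[0,0,0,0,0,0])

```text
time: 12.0
tool_pos: [0.6388, 0.1428, 0.1599]
tcp_rot: [0.304, 0.953, 0.002, 0.004]
wrist_force: [0.7, -0.2, -1.1]
opening: 0.0092
finger_force: 58.7
```

```bash
python3 go.py .481 -.358 .15 .105
```

```text
t 12.0 pos [0.6388 0.1428 0.1599] off now [-0.1614 -0.4998  0.0079] off at target yaw [ 0.2094 -0.4815  0.0099] turn [ 0.003  0.008 -0.723] j [ 0.12  0.35 -0.03  1.18  0.    0.74] F [ 0.7 -0.2 -1.1] open 0.0092 fin 58.7
```

Request:
drive_tool(offset=[[0,0,0],[0,0,0],[0,0,0],[0,0,0],[0,0,0],[0,0,0],[0.008,-0.0185,0],[0.0161,-0.037,0]], turn=[[0,0,-0.1205],[0,0,-0.1205],[0,0,-0.1205],[0,0,-0.1205],[0,0,-0.1205],[0,0,-0.1205],[0,0,0],[0,0,0]], claw=[0,0,0,0,0,0,0,0])

```text
time: 12.8
tool_pos: [0.6167, 0.0853, 0.1532]
tcp_rot: [-0.053, 0.999, 0.0, -0.001]
wrist_force: [0.6, 0.1, -1.7]
opening: 0.0095
finger_force: 58.8
```

Request:
drive_tool(offset=[[0.0161,-0.037,0],[0.0161,-0.037,0],[0.0161,-0.037,0],[0.0161,-0.037,0],[0.0161,-0.037,0],[0.0161,-0.037,0],[0.0161,-0.037,0],[0.0161,-0.037,0]], turn=[[0,0,0],[0,0,0],[0,0,0],[0,0,0],[0,0,0],[0,0,0],[0,0,0],[0,0,0]], claw=[0,0,0,0,0,0,0,0])

```text
time: 13.6
tool_pos: [0.518, -0.2249, 0.1536]
tcp_rot: [-0.051, 0.999, 0.0, -0.001]
wrist_force: [-0.3, 0.4, -1.5]
opening: 0.0095
finger_force: 58.8
```

Request:
drive_tool(offset=[[0.0161,-0.037,0],[0.0161,-0.037,0],[0.0161,-0.037,0],[0.008,-0.0185,0],[0,0,0.02],[0,0,0.025],[0,0,0],[0,0,0]], turn=[[0,0,0],[0,0,0],[0,0,0],[0,0,0],[0,0,0],[0,0,0],[0,0,0],[0,0,0]], claw=[0,0,0,0,0,0,0,0])

```text
time: 14.4
tool_pos: [0.4764, -0.3573, 0.1086]
tcp_rot: [-0.052, 0.999, 0.001, -0.001]
wrist_force: [0.9, -0.5, -1.6]
opening: 0.0094
finger_force: 58.8
```

```bash
python3 go.py .481 -.358 .0415 .105
python3 - <<'E'
from cell import bot
from fit import *
f=bot.grab_frame("scene")
o=bot.observe()["tool_pos"]; im=cv2.resize(f["pixels"],None,fx=4,fy=4)
d=lambda p,z,P,c:cv2.polylines(im,[np.int32(proj(f,place(p,z,P))*4)],True,c,1)
d(kidney(.016,.0635),.03,[.481,-.358,.105],(0,255,0))
d(kidney(0,.0635),o[2]-.0355+.024,[o[0],o[1],.105],(255,0,255))
cv2.imwrite("pics/s4.png",im[440:1000,440:1100])
E
```

```text
t 14.4 pos [ 0.4764 -0.3573  0.1086] off now [-0.0047 -0.0014  0.0671] off at target yaw [-0.0045 -0.0012  0.0671] turn [ 0.002 -0.002 -0.001] j [-0.75  0.3  -0.22  1.06 -0.   -0.86] F [ 0.9 -0.5 -1.6] open 0.0094 fin 58.8
```

View pics/s4.png

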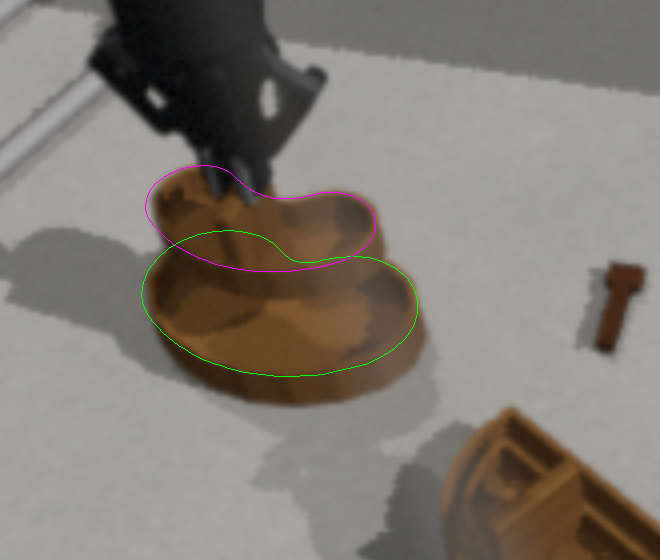

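The picture shows the kidney caddy (magenta, bar near (235,200)) level above its tray (green, centre (280,300)), with the hollows on the same side. Both overlays carry the same few-mm shift. Lowering it now.

Request:
drive_tool(offset=[[-0.004,-0.001,0.01],[0,0,0.015],[0,0,0.015],[0,0,0.012],[0,0,0.008],[0,0,0.005],[0,0,0.002],[0,0,0]], turn=[[0,0,0],[0,0,0],[0,0,0],[0,0,0],[0,0,0],[0,0,0],[0,0,0],[0,0,0]], claw=[0,0,0,0,0,0,0,0])

```text
time: 15.25
tool_pos: [0.482, -0.3586, 0.0425]
tcp_rot: [-0.053, 0.999, 0.0, -0.0]
wrist_force: [-0.8, 0.7, -1.4]
opening: 0.0092
finger_force: 58.8
```

Request:
drive_tool(offset=[[0,0,0.001],[0,0,0.001],[0,0,0]], turn=[[0,0,0],[0,0,0],[0,0,0]], claw=[0,0,0])

```text
time: 15.55
tool_pos: [0.4826, -0.3591, 0.0416]
tcp_rot: [-0.053, 0.999, -0.001, 0.001]
wrist_force: [-0.2, 0.6, 1.7]
opening: 0.0094
finger_force: 59.3
```

Request:
drive_tool(offset=[[0,0,0],[0,0,0],[0,0,0],[0,0,0],[0,0,0],[0,0,0],[0,0,0]], turn=[[0,0,0],[0,0,0],[0,0,0],[0,0,0],[0,0,0],[0,0,0],[0,0,0]], claw=[20,40,60,80,80,80,80])

```text
time: 16.25
tool_pos: [0.482, -0.3585, 0.0405]
tcp_rot: [-0.053, 0.999, 0.0, -0.0]
wrist_force: [0.3, -0.2, -0.5]
opening: 0.0683
finger_force: 0.0
```

Request:
drive_tool(offset=[[0,0,-0.01],[0,0,-0.02],[0,0,-0.03],[0,0,-0.03],[0,0,-0.04],[0,0,-0.04],[0,0,-0.02],[0,0,0]], turn=[[0,0,0],[0,0,0],[0,0,0],[0,0,0],[0,0,0],[0,0,0],[0,0,0],[0,0,0]], claw=[80,80,80,80,80,80,80,80])

```text
time: 17.05
tool_pos: [0.4842, -0.3605, 0.2361]
tcp_rot: [-0.053, 0.999, -0.003, 0.003]
wrist_force: [0.5, 0.2, 0.6]
opening: 0.0685
finger_force: 0.0
```

Run:
```python
from cell import bot
import cv2
cv2.imwrite("pics/s5.png",cv2.resize(bot.grab_frame("scene")["pixels"][140:290,120:320],(800,600)))
```

```text
(no output)
```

View pics/s5.png

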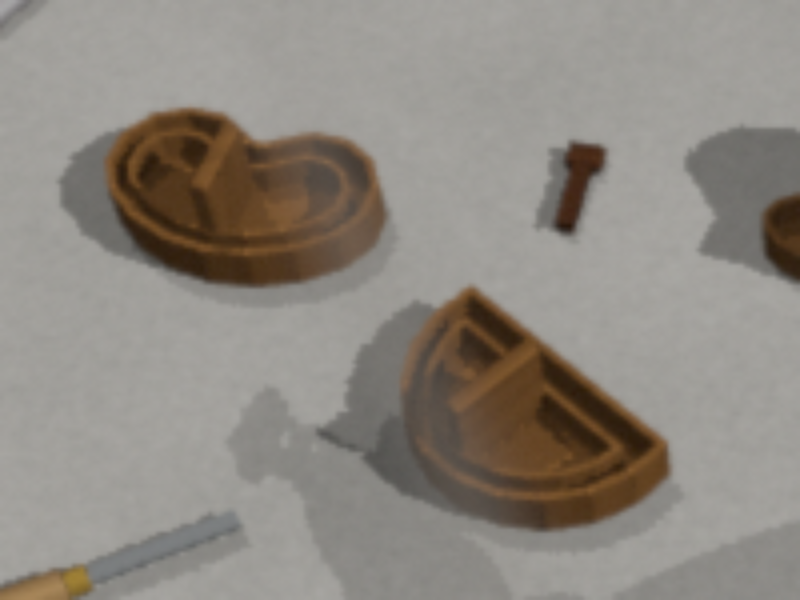

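Both caddies lie flat inside their trays, the kidney at (245,195) and the half-round at (530,410), with their outlines matched and the gripper clear.

```bash
python3 -c "
from cell import bot
print(bot.job_done())"
```

```text
the job is handed in; nothing more can be done
None
```

The kidney-shaped and half-round caddies are each nested in the matching tray and lie flat in the last picture; the job was handed in at about 17 s, with no verdict returned.

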